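Lock the tin with its curved pin

TASK

Lock the metal tin: pick up the loose curved pin by its black grip, thread it round through the eye on the lid, tip first, and go on until its tip firmly presses in the rubber-faced sprung plunger of the lock for a moment, then let go so that the pin stays threaded with its grip flat on the lid. Be gentle: do not force the pin against the eye or jam the plunger hard to the end of its travel, and leave the mug and the salt shaker where they are.

Things in the scene. Friction and masses are not known exactly. Their poses are not given: they have to be found in the camera images.
- pin_grip (a point): Centre (half-way up) of the loose curved pin's black grip, an upright block 14 mm wide (x), 42 long (y), 38 tall (z) standing on its underside. An 8 mm steel wire leaves its +y end 12 mm above the underside and bends left (counter-clockwise from above) in a level arc of 45 mm centreline radius, 90 mm long (115 degrees). The arc's centre is at (-45, +23, -7) mm from here. About 90 g.
- pin_tip (a point): End of the wire's centreline at the pin's free tip (the rounded end stands 3 mm further; the last 6 mm is 6.4 mm thick); axes as the grip's.
- pin_centre (a point): Centre of the pin's arc, 12 mm above the level of the grip's underside; a point in empty space that moves with the pin; axes as the grip's. From it the wire starts in direction +x and the tip lies 115 degrees counter-clockwise from +x.
- eye (a point): Centre of the upright steel eye (ring) fixed on the lid, 12 mm above the lid's top. Inner diameter 11 mm (1.5 mm of play round the wire), ring wire 6 mm thick, outer diameter 23 mm. x = level, the way the pin's tip goes through; y = level, towards the centre about which the pin has to turn; z up. Do not push the pin against it with more than 15 N.
- arc_centre (a point): Point fixed to the lid, 45 mm from the eye along the eye's y, at its height: the pin's arc centre has to be here while the pin turns counter-clockwise (from above) about it to go through the eye. The grip slides on the lid or just above it.
- staple: The eye with its foot plate, one fixed piece on the lid; origin on the lid's top under the eye, axes as the eye's. The plunger pushes the pin's tip roughly against the eye's y; if the pin then bears on the eye's outer side, the eye carries part of that push and the wrist feels less than the plunger gets, so keep the pin in the middle of its play, or a trace towards +y.
- lock: Lock fixed on the lid, met by the pin's tip after the eye: dark block 26 x 30 x 28 mm (x 27 to 53 mm from the origin) with a sprung plunger (rubber-faced disc, 17 mm diameter, centre 12 mm above the lid) that faces the coming tip. x = the way the plunger is pressed, z up; origin on the lid's top. Spring 1.2 N per mm; the disc bottoms after 8 mm (10 N). Firm is 5 to 10 N; over 20 N is jammed.
- plunger_out (a point): Foremost place of the plunger disc's face, fixed to the lock, axes as the lock's. The face really rests 0 to 14 mm further along x: that setting differs each time and is not measured, so feel for it. The tip meets it 60 to 74 mm along the arc beyond the eye. When let go the spring may push the pin back a few mm, which is all right.
- tin_box: Shut metal tin, fixed, 194 x 174 mm and 60 mm tall with a flat lid; origin at the centre of its underside, x along its 194 mm side. The eye and the lock stand on its lid.
- pin: The whole loose pin; origin at its arc's centre on the level of the grip's underside, axes as the grip's.
- mug: White mug, 92 x 127 x 95 mm with its handle, to be left alone; origin at its underside.
- salt_shaker: Small salt shaker, 44 mm in diameter and 90 mm tall, to be left alone; origin at its underside.
There are look-alikes about, which are no part of the job. Leave any purple look-alike of the pin alone.

How it is judged:
On the way, in this order (a step that is already met when the one before it is completed fails the run):
1. the pin's tip has entered the eye and stands at least 10 mm beyond it, the pin level (distance between pin_centre and arc_centre below 0.008 m and angle between pin's own z axis and vertical below 0.12 rad and x of pin_tip in the frame of eye above 0.01 m and y of pin_tip in the frame of eye above -0.004 m), for 0.05 s.
2. the threaded pin presses the plunger with at least 4 N for 0.3 s (distance between pin_centre and arc_centre below 0.008 m and angle between pin's own z axis and vertical below 0.12 rad and y of pin_tip in the frame of eye above 0.025 m and contact force between pin and lock above 4 N), for 0.3 s.
At the end, for the whole second after the job is handed in: The released pin lies still, its grip flat on the lid (within 0.12 rad, at most 4 mm up), threaded through the eye: its arc centre within 8 mm of the marked arc centre, its tip more than 25 mm beyond the eye along the eye's x and 25 mm along its y (distance between pin_centre and arc_centre below 0.008 m and angle between pin's own z axis and vertical below 0.12 rad and y of pin_tip in the frame of eye above 0.025 m and x of pin_tip in the frame of eye above 0.025 m and height (world z) of pin_centre below 0.076 m and linear speed of pin below 0.02 m/s and contact force between pin and the fingers below 0.05 N); the robot touches nothing.
It fails at once if the pin is forced against the eye with more than 15 N (contact force between pin and staple above 15 N).
It fails at once if the pin jams the lock with more than 20 N (contact force between pin and lock above 20 N).
It fails at once if the mug is moved more than 20 mm (distance of mug from where it was at the start of the episode above 0.02 m).
It fails at once if the salt shaker is moved more than 20 mm (distance of salt_shaker from where it was at the start of the episode above 0.02 m).
It also fails if it takes over 67 s, if anything falls off the work surface, if the arm or the gripper's body presses on something with over 40 N, if the wrist force passes 120 N, or if a joint passes its speed limit or range.

ROBOT

A 6-joint arm with a two-finger parallel gripper is mounted at the origin on a cart in front of the work surface, level with it; the furniture and walls round the work are solid. World frame = base frame: x ahead of the robot, y to its left, z up, the work surface at z = 0. Lengths are in m, angles in rad, forces in N, time in s.
With the tool pointing down it reaches from about 0.425 to 1.125 m from the base axis. Payload 14.9 kg.
Tool frame: the origin (TCP) lies on the centre line of the jaws, within the pads' length; the fingertips stand 17 mm ahead of it and the grasp point (between the pads) lies 2 mm behind it; z points along the fingers, y is the line along which they close (so a half turn about z gives the same grasp; the last joint's range is limited). The gripper opens to 91 mm and grips with 3 to 60 N. Pads are 32 mm wide; open, the fingers measure 118 mm over their backs; the gripper's body (76 mm by 178 mm) begins 60 mm behind the grasp point.
Start: joints at [-1.215, 0.379, 1.734, -0, 1.028, -0.033], TCP at [0.265, -0.648, 0.231] pointing down, gripper open.
Joint ranges: [-2.77, 2.77], [-0.74, 2.19], [0, 2.66], [-1.06, 4.2], [0.31, 2.87], [-3.08, 3.08]. Speed limits (rad/s): [1.89, 1.89, 2.39, 3.14, 3.14, 3.14].

INTERFACE

Orientations are given as a unit quaternion [w, x, y, z].
In Python, from station import r, optics gives the robot as it stands.
- The arm moves only by the shell command python3 -m inch 'ROWS' [OPENING] [FORCE]. ROWS is JSON, a list of rows, each a list of 4 numbers: the shift along the world's x, y, z in m, then the turn about the world's z in rad. A call has 1 to 12 rows; each row shifts and turns the commanded pose from where the row before left it; what a row does not reach is not made up. A row lasts 1/8 s, in which the tool goes at most 62.5 mm and 10.7 degrees, less where a joint would pass 70% of its speed; a pose out of reach is approached as far as the arm can. A call with a gripper value outside its range is refused whole. OPENING is the closure, from -1 (fully open) to 1 (shut), set as the call begins (- or left out, the last holds). The fingers move at their own pace and stop on an object; FORCE is the grip in N (left out, the last holds). Time passes only in rows, so rows that do not move let the fingers close. It gives the time, the measured TCP pose, the force, the opening and the grip force at its end, in the units of the state.
- r.get_state(): the state, without advancing time (a new reading comes with each control period).
- optics.camera(name): name is "scene" or "top" or "wrist"; returns a dict with "pixels" (420x560x3 uint8, red, green, blue), "fx", "fy", "cx", "cy" (pixels), "extrinsics" (4x4, takes a point from camera to world coordinates). Camera axes: x right, y up, looking along -z (the intrinsics and any distortion apply to the point x, -y, -z); pixel columns grow to the right and rows downward; lengths in m; the calibration is good to about 2 mm. A picture is of the moment at which its call begins. There is no depth.
- r.hand_in(): hands the job in; it is judged then, once.
Trained networks look in a picture, given as the dict that the camera call returned (one of the last four; its "shot" number tells which), for a name from the list of things; names that differ only in an ending like _2 or _b are one class to them, and where a whole thing is asked for, a point or a joint stands for the part that bears it (a point fixed in the world has none). Each returns a list of dicts, best first, with "confidence" (0 to 1); they miss things now and then, are a little off and sometimes report something else, mostly with a low value. They report only what shows in the picture. A call takes as long as a camera call. They do not tell look-alikes from the thing itself.
- optics.find_in(thing, picture): "box" ([centre column, centre row, width, height] in pixels, round what is visible of it).
- optics.cut_out(thing, picture): "region" (420x560 bool, what is visible of it) and "box" ([centre column, centre row, width, height] in pixels, round what is visible of it).
The state is a dict: "t": time; "joints": joint angles; "qvel": joint speeds; "joint_torque": joint torques, N m; "ee_pos": TCP position; "orientation": TCP orientation; "ft_force": force on the tool from outside, world axes, zero at the start; "wrist_torque": the same for the moment, N m; "grip_width": finger opening in m; "finger_force": force on a finger pad.
Only numpy, scipy, OpenCV 4.12 (cv2) and the standard library are available. Lean on these libraries where they do the work, as an engineer would, in place of code of your own. Each camera call takes 0.05 s, during which the arm holds its last target. There are 200 camera calls.

## Working session

There is one attempt and no reset: what is moved stays moved. The work goes in short steps, Python scripts to look and compute and a shell command to move; the robot and the scene stay as the last step left them, time stands still between calls to the robot, and variables do not carry over. Pictures are saved under pics/ and viewed, at most 10 in all, crops included, and the job is handed in when it is done.

```bash
mkdir -p pics; ls; cat > h.py <<'E'
import numpy as np, cv2
from station import r, optics
def shot(n): return optics.camera(n)
def ray(p,u,v):
    E=np.array(p["extrinsics"]); d=np.array([(u-p["cx"])/p["fx"],-(v-p["cy"])/p["fy"],-1.])
    return E[:3,3],E[:3,:3]@d
def onz(p,u,v,z):
    o,d=ray(p,u,v); return o+d*(z-o[2])/d[2]
def proj(p,X):
    E=np.array(p["extrinsics"]); c=E[:3,:3].T@(np.array(X)-E[:3,3])
    return np.array([p["cx"]+p["fx"]*c[0]/-c[2], p["cy"]-p["fy"]*c[1]/-c[2]])
def save(p,n,box=None,s=1):
    im=p["pixels"][:,:,::-1]
    if box: im=im[box[1]:box[3],box[0]:box[2]]
    cv2.imwrite("pics/"+n,cv2.resize(im,None,fx=s,fy=s,interpolation=cv2.INTER_CUBIC))
E
python3 - <<'E'
from h import *
np.set_printoptions(precision=3,suppress=True)
ims=[]
for n in("top","scene"):
    p=shot(n); save(p,n+"0.png"); print(n,[k for k in p if k!='pixels'],p["fx"],p["cx"],p["cy"],np.array(p["extrinsics"]).tolist())
    for t in("pin","pin_grip","staple","lock","tin_box","mug","salt_shaker"):
        print(t,[(np.round(d["box"]).tolist(),round(d["confidence"],2)) for d in optics.find_in(t,p)][:4])
E
```

```text
pics
top ['fx', 'fy', 'cx', 'cy', 'extrinsics', 'shot'] 403.45505266372203 277.05213122123183 210.9163086343764 [[-0.005596724620298292, 0.9928221250919399, -0.11946926216164827, 0.4965894279352013], [-0.999785109780776, -0.003170822896014702, 0.02048609632906807, 0.03601860569755984], [0.01996023382043144, 0.11955824442541052, 0.9926265235503973, 0.9403022638011574], [0.0, 0.0, 0.0, 1.0]]
pin [([322.0, 270.0, 17.0, 46.0], 0.8), ([380.0, 254.0, 36.0, 34.0], 0.71)]
pin_grip [([322.0, 271.0, 23.0, 50.0], 0.87), ([385.0, 254.0, 38.0, 31.0], 0.78), ([247.0, 237.0, 17.0, 10.0], 0.71)]
staple []
lock [([217.0, 221.0, 18.0, 12.0], 0.47)]
tin_box [([229.0, 240.0, 89.0, 96.0], 0.71)]
mug [([129.0, 215.0, 58.0, 50.0], 0.91)]
salt_shaker [([306.0, 178.0, 21.0, 20.0], 0.87)]
scene ['fx', 'fy', 'cx', 'cy', 'extrinsics', 'shot'] 408.4313015348592 287.61719109052723 214.5813741432841 [[-0.640078072868007, 0.33251510046809934, -0.6926281604109582, -0.016870622467297453], [-0.7681546415683498, -0.2588411472626463, 0.5856105421871753, 0.5443022046647321], [0.015443680603358056, 0.906882003594981, 0.4211015605349552, 0.4392225809026177], [0.0, 0.0, 0.0, 1.0]]
pin [([364.0, 238.0, 47.0, 29.0], 0.77), ([396.0, 223.0, 22.0, 25.0], 0.54)]
pin_grip [([366.0, 240.0, 46.0, 29.0], 0.62), ([397.0, 223.0, 19.0, 22.0], 0.54), ([265.0, 259.0, 129.0, 84.0], 0.45)]
staple [([240.0, 228.0, 24.0, 17.0], 0.57), ([284.0, 229.0, 11.0, 17.0], 0.52)]
lock [([242.0, 229.0, 23.0, 21.0], 0.84), ([286.0, 201.0, 16.0, 38.0], 0.68), ([393.0, 222.0, 17.0, 26.0], 0.54)]
tin_box [([267.0, 257.0, 130.0, 85.0], 0.6)]
mug [([141.0, 273.0, 58.0, 77.0], 0.8)]
salt_shaker [([288.0, 204.0, 18.0, 37.0], 0.66)]
```

View pics/top0.png

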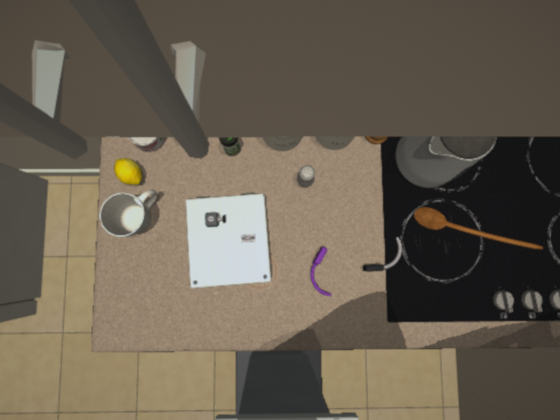

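View pics/scene0.png

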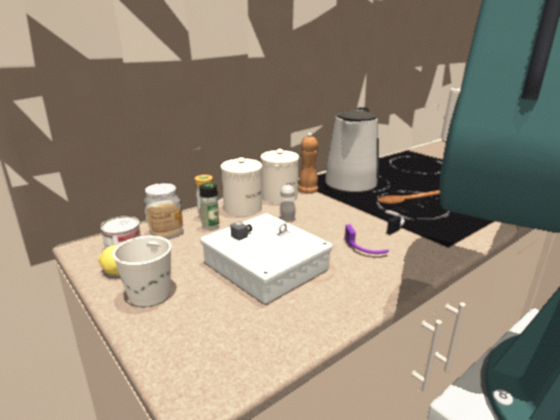

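The top view shows the real pin: its black grip is at about (373,267), on the hob edge, with the wire curving up to (400,240). The purple look-alike is at (320,270). The eye is near (248,238) and the lock near (212,219), both on the tin lid.

```bash
python3 - <<'E'
from h import *
np.set_printoptions(precision=3,suppress=True)
p=shot("top")
for n,u,v,z in(("grip",373,267,.02),("tip",400,240,.012),("eye",248,238,.07),("lock",212,219,.085),("purple",320,270,.012),("tinc",228,240,.06)): print(n,onz(p,u,v,z))
w=shot("wrist"); E=np.array(w["extrinsics"]); print(E,w["fx"],w["cx"],w["cy"]); s=r.get_state(); print(s)
print(onz(w,280,210,0), [onz(w,u,v,0)[:2] for u,v in((0,0),(560,0),(0,420),(560,420))])
E
```

```text
grip [ 0.478 -0.2    0.02 ]
tip [ 0.54  -0.267  0.012]
eye [0.543 0.081 0.07 ]
lock [0.583 0.157 0.085]
purple [ 0.472 -0.08   0.012]
tinc [0.539 0.125 0.06 ]
[[ 0.378  0.895  0.236  0.33 ]
 [-0.926  0.366  0.096 -0.621]
 [-0.    -0.255  0.967  0.385]
 [ 0.     0.     0.     1.   ]] 289.4764806437371 277.5132573826809 204.36144957731034
{'t': 0.9, 'joints': array([-1.215,  0.379,  1.734, -0.   ,  1.028, -0.033]), 'qvel': array([ 0.002,  0.   , -0.001,  0.   , -0.001, -0.   ]), 'joint_torque': array([ -0.001, -76.369, -43.475,   0.065,   0.039,  -0.   ]), 'ee_pos': array([ 0.265, -0.648,  0.231]), 'orientation': array([ 0.   ,  0.981,  0.193, -0.   ]), 'ft_force': array([ 0.37 ,  0.553, -0.721]), 'wrist_torque': array([-0.003,  0.011,  0.035]), 'finger_force': 0.0, 'grip_width': 0.09115285257100077}
[ 0.23  -0.666  0.   ] [array([ 0.341, -0.269]), array([ 0.587, -0.87 ]), array([-0.297, -0.364]), array([ 0.066, -1.251])]
```

```bash
python3 -m inch '[[0.027,0.04,-0.009,0.1315],[0.027,0.04,-0.009,0.1315],[0.027,0.04,-0.009,0.1315],[0.027,0.04,-0.009,0.1315],[0.027,0.04,-0.009,0.1315],[0.027,0.04,-0.009,0.1315],[0.027,0.04,-0.009,0.1315],[0.027,0.04,-0.009,0.1315],[0.027,0.04,-0.009,0.1315],[0,0,0,0],[0,0,0,0]]'
python3 - <<'E'
from h import *
np.set_printoptions(precision=3,suppress=True)
s=r.get_state(); print(s["ee_pos"],s["orientation"])
w=shot("wrist"); save(w,"w1.png"); print(np.array(w["extrinsics"])[:3,3])
np.save("w1.npy",w,allow_pickle=True)
for t in("pin","pin_grip"):
  for d in optics.find_in(t,w)[:3]: print(t,np.round(d["box"]),d["confidence"])
E
```

```text
t: 2.28
ee_pos: [0.5083, -0.288, 0.1501]
orientation: [0.0, 0.707, 0.707, -0.0]
ft_force: [-0.8, -1.2, -0.0]
grip_width: 0.0913
finger_force: 0.0
[ 0.508 -0.288  0.15 ] [ 0.     0.707  0.707 -0.   ]
[ 0.506 -0.217  0.304]
pin [276. 132.  82. 100.] 0.72
pin_grip [275. 132.  79. 100.] 0.56
```

View pics/w1.png

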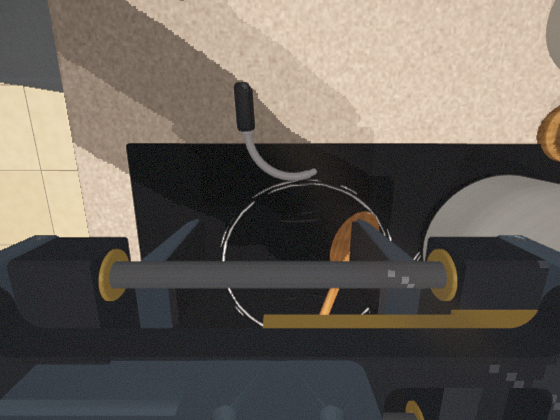

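The wrist view shows the grip at (244,107), with its wire running down to the tip at (315,172). I'll fit the pin model to the segmented silhouette.

```bash
cat >> h.py <<'E'
from scipy.optimize import minimize
def sil(p,x,y,yaw,z0,k=4):
    """mask of the pin; x,y = grip centre, z0 = underside"""
    c,s=np.cos(yaw),np.sin(yaw)
    W=lambda q: np.array([x+c*q[0]-s*q[1],y+s*q[0]+c*q[1],z0+q[2]])
    m=np.zeros((420*k,560*k),np.uint8)
    P=lambda X: (proj(p,X)+.5)*k
    B=np.array([P(W((a,b,h))) for a in(-.007,.007) for b in(-.021,.021) for h in(0,.038)],np.float32)
    cv2.fillConvexPoly(m,np.round(cv2.convexHull(B)).astype(int),1)
    o=np.array(p["extrinsics"])[:3,3]
    a=np.linspace(0,2.0+.06,40)
    pts=[W((-.045+.045*np.cos(t),.023+.045*np.sin(t),.012)) for t in a]
    pts=[W((0,.02,.012))]+pts
    d=np.linalg.norm(pts[20]-o)
    for A,Bp in zip(pts[:-1],pts[1:]):
        cv2.line(m,tuple(int(v) for v in np.round(P(A))),tuple(int(v) for v in np.round(P(Bp))),1,max(1,int(round(p["fx"]*.0078/d*k))))
    return cv2.resize(m.astype(np.float32),(560,420),interpolation=cv2.INTER_AREA)
def fitpin(p,M,x0,z0):
    M=M.astype(np.float32)
    f=lambda v:1-np.minimum(sil(p,*v,z0),M).sum()/np.maximum(sil(p,*v,z0),M).sum()
    return min((minimize(f,x0,method="Nelder-Mead",options=dict(initial_simplex=[x0]+[np.add(x0,e) for e in((s*.01,0,0),(0,s*.01,0),(0,0,s*.2))],xatol=1e-4,fatol=1e-4)) for s in(1,-1)),key=lambda q:q.fun)
E
python3 - <<'E'
from h import *
np.set_printoptions(precision=4,suppress=True)
w=shot("wrist")
ds=[d for d in optics.cut_out("pin",w)]; print([(d["confidence"],np.round(d["box"]),d["region"].sum()) for d in ds])
g=optics.cut_out("pin_grip",w)
M=ds[0]["region"]
x0=[*onz(w,244,107,.03)[:2],np.pi]
q=fitpin(w,M,x0,0.); print(x0,q.x,q.fun,np.degrees(q.x[2]))
im=w["pixels"][:,:,::-1].copy(); S=sil(w,*q.x,0.)>.5
im=cv2.resize(im[50:220,190:360],None,fx=3,fy=3,interpolation=cv2.INTER_CUBIC)
for m,c in((S,(0,0,255)),(M,(0,255,0))):
    cs,_=cv2.findContours(cv2.resize(m[50:220,190:360].astype(np.uint8),None,fx=3,fy=3),cv2.RETR_EXTERNAL,cv2.CHAIN_APPROX_NONE); cv2.drawContours(im,cs,-1,c,1)
cv2.imwrite("pics/fit1.png",im)
E
```

```text
[(0.6, array([275., 132.,  83.,  99.]), np.int64(1617))]
[np.float64(0.4759821677318945), np.float64(-0.19897557005894106), 3.141592653589793] [ 0.4755 -0.199   3.2044] 0.12028747797012329 183.59820368604136
```

View pics/fit1.png

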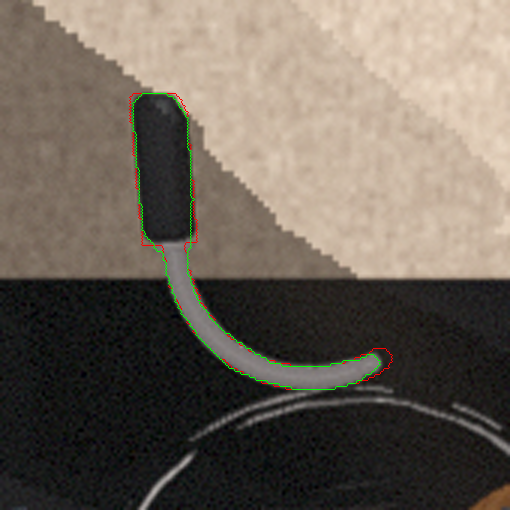

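The fit is good: grip at (0.4755, -0.199), yaw 183.6°. Next I'll grasp it.

```bash
python3 -m inch '[[-0.011,0.030,-0.01,0.021],[-0.011,0.030,-0.01,0.021],[-0.011,0.029,-0.02,0.021],[0,0,-0.03,0],[0,0,-0.03,0],[0,0,-0.02,0],[0,0,-0.008,0],[0,0,0,0],[0,0,0,0]]'
python3 -m inch '[[0,0,0,0],[0,0,0,0],[0,0,0,0],[0,0,0,0],[0,0,0,0],[0,0,0,0],[0,0,0,0],[0,0,0,0]]' 1 35
```

```text
t: 3.7
ee_pos: [0.4758, -0.1991, 0.0227]
orientation: [0.001, 0.684, 0.729, 0.0]
ft_force: [-0.9, 0.2, -0.3]
grip_width: 0.0913
finger_force: 0.0
t: 4.7
ee_pos: [0.4754, -0.1988, 0.0219]
orientation: [0.0, 0.684, 0.73, 0.0]
ft_force: [0.8, 0.0, -0.6]
grip_width: 0.0143
finger_force: 0.2
```

```bash
python3 -m inch '[[0,0,0.005,0],[0,0,0.02,0],[0,0,0.03,0],[0,0,0.04,0],[0,0,0.043,0],[0.015,0.045,0,0],[0.015,0.045,0,0],[0.015,0.045,0,0],[0.015,0.045,0,0],[0.015,0.049,0,0],[0,0,0,0],[0,0,0,0]]'
python3 - <<'E'
from h import *
np.set_printoptions(precision=4,suppress=True)
w=shot("wrist"); save(w,"w2.png"); print(np.array(w["extrinsics"])[:3,3])
for t in("staple","lock","tin_box","pin"):
  for d in optics.cut_out(t,w)[:3]: print(t,np.round(d["box"],1),d["confidence"],d["region"].sum())
E
```

```text
t: 6.2
ee_pos: [0.55, 0.0301, 0.1599]
orientation: [-0.0, 0.684, 0.73, -0.0]
ft_force: [-0.7, -0.7, -1.5]
grip_width: 0.0137
finger_force: 35.0
[0.5434 0.1014 0.3141]
staple [275.8 150.9  16.2  32.7] 0.74 627
lock [333.6  60.7  40.2  68.4] 0.58 2208
tin_box [273.6  98.8 252.1 197.6] 0.85 45527
tin_box [415.9 286.1  42.5  62.9] 0.38 1091
pin [279.4 264.6  28.9 100.1] 0.79 1613
```

View pics/w2.png

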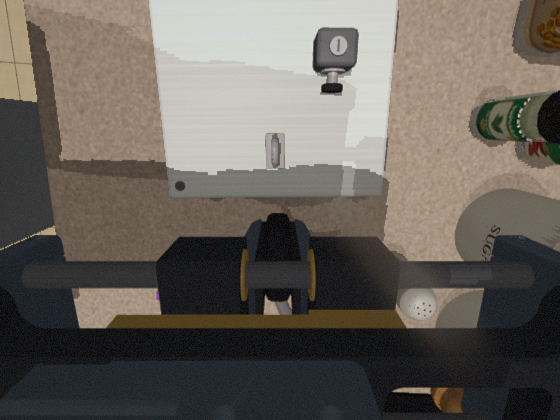

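```bash
python3 - <<'E'
from h import *
np.set_printoptions(precision=4,suppress=True)
w=shot("wrist")
a=w["pixels"][100:200,225:325,::-1]; b=w["pixels"][10:110,285:385,::-1]
cv2.imwrite("pics/eye2.png",cv2.resize(np.hstack([a,b]),None,fx=4,fy=4,interpolation=cv2.INTER_CUBIC))
st=optics.cut_out("staple",w)[0]["region"]; lk=optics.cut_out("lock",w)[0]["region"]
for n,m,z in(("st",st,.06),("lk",lk,.06)):
    v,u=np.nonzero(m); print(n,cv2.minAreaRect(np.c_[u,v].astype(np.float32)))
# tin edges
g=cv2.cvtColor(w["pixels"],cv2.COLOR_RGB2GRAY)
tb=optics.cut_out("tin_box",w)[0]["region"]
for rows in [range(5,150,5)]:
    L=np.array([onz(w,np.nonzero(tb[v])[0][0],v,.06)[:2] for v in rows]); R=np.array([onz(w,np.nonzero(tb[v])[0][-1]+1,v,.06)[:2] for v in rows])
    for e in(L,R): print(cv2.fitLine(e.astype(np.float32),cv2.DIST_HUBER,0,.01,.01).ravel())
for n,u,v,z in(("eye",275,151,.072),("plunger",332,88,.072),("lockblock",336,50,.088)): print(n,onz(w,u,v,z))
s=shot("scene");save(s,"sc2.png",(200,190,330,300),5)
E
```

```text
st ((274.0, 149.0), (36.0, 18.0), 90.0)
lk ((334.5, 58.5), (65.0, 43.0), 90.0)
[ 0.0755 -0.9971  0.4425  0.1365]
[ 0.0644 -0.9979  0.6348  0.1447]
eye [0.5428 0.0823 0.072 ]
plunger [0.5843 0.1336 0.072 ]
lockblock [0.5817 0.1566 0.088 ]
```

View pics/eye2.png

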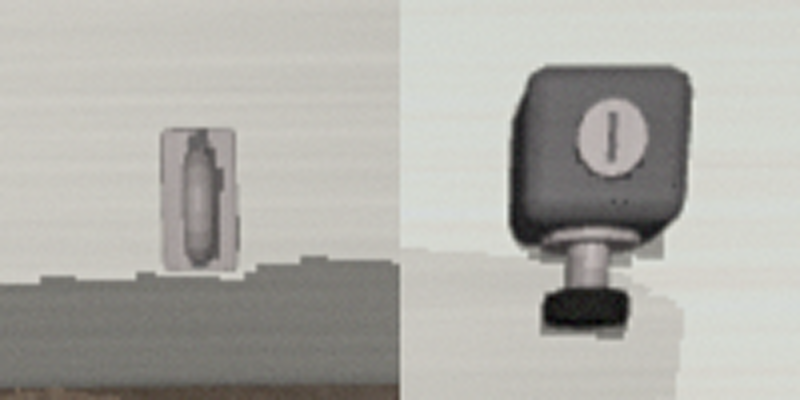

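View pics/sc2.png

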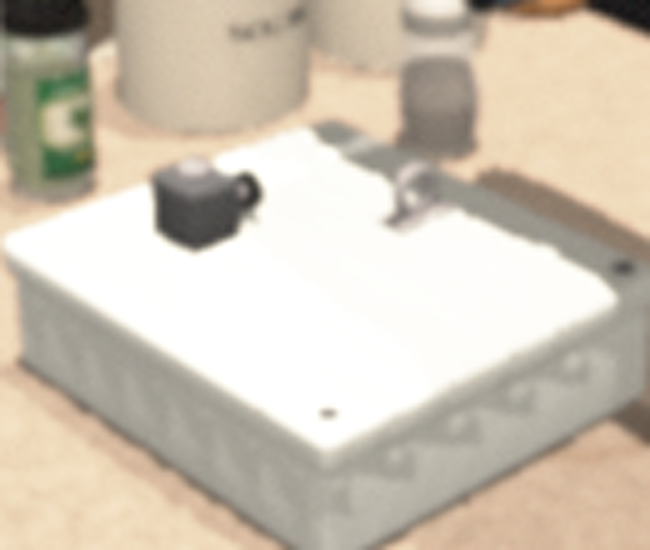

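```bash
cat >> h.py <<'E'
def eyeplate(w):
    """corners of foot plate from the net region, world centre"""
    m=optics.cut_out("staple",w)[0]["region"]; v,u=np.nonzero(m)
    return m,cv2.minAreaRect(np.c_[u,v].astype(np.float32)),onz(w,u.mean(),v.mean(),.0625)
E
python3 - <<'E'
from h import *
np.set_printoptions(precision=4,suppress=True)
w=shot("wrist"); print(onz(w,274.5,149.5,.061),onz(w,274.4,151.6,.072)); print(eyeplate(w)[1:])
E
python3 -m inch '[[-0.0125,0,0,-0.177],[-0.0125,0,0,-0.177],[-0.0125,0,0,-0.177],[-0.0125,0,0,-0.178],[0,0,0,0],[0,0,0,0]]'
python3 - <<'E'
from h import *
np.set_printoptions(precision=4,suppress=True)
w=shot("wrist"); m,rc,c=eyeplate(w); print(rc,c)
u,v=[int(x) for x in rc[0]]; print(u,v)
a=w["pixels"][v-50:v+50,u-50:u+50,::-1]
cv2.imwrite("pics/eye3.png",cv2.resize(a,None,fx=5,fy=5,interpolation=cv2.INTER_CUBIC))
E
```

```text
[0.5423 0.0833 0.061 ] [0.5424 0.0823 0.072 ]
(((274.5, 150.5), (35.0, 19.0), 90.0), array([0.5421, 0.083 , 0.0625]))
t: 7.55
ee_pos: [0.5009, 0.0302, 0.1601]
orientation: [0.0, 0.894, 0.449, 0.0]
ft_force: [0.4, -0.2, -1.5]
grip_width: 0.0138
finger_force: 35.0
((281.10980224609375, 132.51220703125), (36.23231506347656, 19.834068298339844), 51.34019470214844) [0.5421 0.0827 0.0625]
281 132
```

View pics/eye3.png

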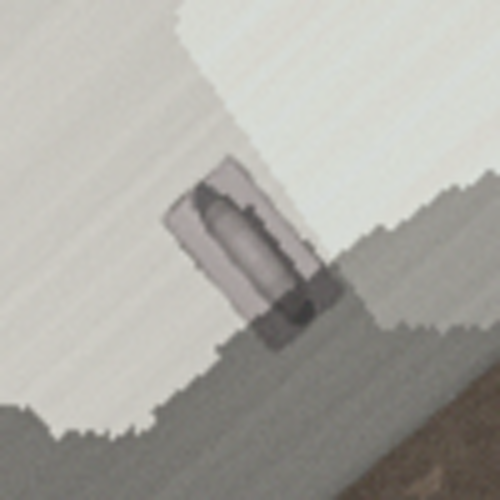

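The eye measures the same from two tool yaws, at (0.5422, 0.0828) with yaw about 4°, so the arc centre is at about (0.539, 0.128). I'll move over it with pin yaw 143° and lower partway.

```bash
python3 -m inch '[[0.004,0.035,0,0],[0.004,0.036,0,0],[0.004,0.036,0,0],[0.004,0.036,0,0],[0,0,-0.02,0],[0,0,-0.02,0],[0,0,-0.01,0],[0,0,0,0],[0,0,0,0]]'
python3 - <<'E'
from h import *
np.set_printoptions(precision=4,suppress=True)
s=r.get_state(); q=s["orientation"]; psi=2*np.arctan2(q[2],q[1])+np.pi/2
print(s["ee_pos"],np.degrees(psi),s["ft_force"])
c,n=np.cos(psi),np.sin(psi); R=np.array([[c,-n],[n,c]])
print("pin centre",s["ee_pos"][:2]+R@[-.045,.023])
a=np.radians(115); tip=s["ee_pos"][:2]+R@[-.045+.045*np.cos(a),.023+.045*np.sin(a)]; print("tip",tip)
p=shot("scene"); t=shot("top")
z=s["ee_pos"][2]-.0219
d=optics.cut_out("pin",p)
print([(x["confidence"],x["box"]) for x in d])
P=p; im=p["pixels"][:,:,::-1].copy(); X=cv2.resize(im[180:290,210:340],None,fx=5,fy=5,interpolation=cv2.INTER_CUBIC)
for q in np.linspace(0,a,12):
    xy=s["ee_pos"][:2]+R@[-.045+.045*np.cos(q),.023+.045*np.sin(q)]; u=(proj(P,[*xy,z+.012])-[210,180])*5; cv2.circle(X,tuple(int(k) for k in u),2,(0,0,255),-1)
th=np.linspace(0,2*np.pi,20)
for q in th:
    u=(proj(P,[.5422-.07*.0085*np.cos(q),.0828+.0085*np.cos(q),.072+.0085*np.sin(q)])-[210,180])*5; cv2.circle(X,tuple(int(k) for k in u),1,(0,255,0),-1)
cv2.imwrite("pics/sc4.png",X)
E
```

```text
t: 8.78
ee_pos: [0.5168, 0.1732, 0.1105]
orientation: [0.0, 0.895, 0.447, 0.0]
ft_force: [-0.3, 0.4, -0.8]
grip_width: 0.0139
finger_force: 35.0
[0.5168 0.1732 0.1105] 143.0818331309007 [-0.2555  0.4328 -0.7574]
pin centre [0.539  0.1278]
tip [0.5297 0.0838]
[(0.77, [276.9, 225.8, 28.2, 20.1]), (0.64, [365.1, 239.4, 48.2, 31.3]), (0.54, [282.1, 228.6, 15.5, 11.9]), (0.21, [266.4, 257.1, 129.7, 87.9])]
```

View pics/sc4.png

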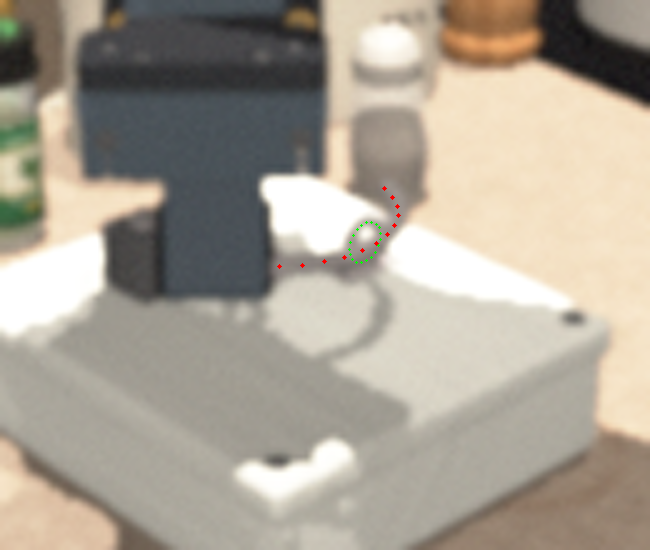

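The predicted wire (red) and ring (green) match the picture. I'll lower to just above the lid.

```bash
python3 -m inch '[[0,0,-0.01,0],[0,0,-0.008,0],[0,0,-0.005,0],[0,0,-0.003,0],[0,0,-0.0015,0],[0,0,0,0],[0,0,0,0]]'; python3 -c "
from h import *
s=r.get_state();print(s['ee_pos'],s['ft_force'],s['wrist_torque'])"
```

```text
t: 9.8
ee_pos: [0.5164, 0.1732, 0.0826]
orientation: [0.0, 0.895, 0.447, 0.0]
ft_force: [-0.2, -0.2, -0.9]
grip_width: 0.0137
finger_force: 35.0
[0.51644943 0.17324932 0.08258943] [-0.20147313 -0.2460227  -0.91655402] [ 0.02573309 -0.02688317 -0.00648755]
```

```bash
python3 - <<'E'
import numpy as np
A=np.array([.5391,.1278])
def T(d):
    p=np.radians(d);c,s=np.cos(p),np.sin(p);return A+np.array([c*.045+s*.023,s*.045-c*.023])
print(T(143.0))
ps=np.arange(143,244,4)
for a,b in zip(ps,ps[1:]): print(a,b,np.round(T(b)-T(a),4).tolist(),np.round(T(b),4))
E
```

```text
[0.51700315 0.17325029]
143 147 [-0.0031, -0.0017] [0.5139 0.1716]
147 151 [-0.003, -0.0019] [0.5109 0.1697]
151 155 [-0.0029, -0.0021] [0.508  0.1677]
155 159 [-0.0027, -0.0023] [0.5053 0.1654]
159 163 [-0.0025, -0.0024] [0.5028 0.163 ]
163 167 [-0.0024, -0.0026] [0.5004 0.1603]
167 171 [-0.0022, -0.0028] [0.4983 0.1576]
171 175 [-0.002, -0.0029] [0.4963 0.1546]
175 179 [-0.0018, -0.0031] [0.4945 0.1516]
179 183 [-0.0016, -0.0032] [0.493  0.1484]
183 187 [-0.0013, -0.0033] [0.4916 0.1451]
187 191 [-0.0011, -0.0034] [0.4905 0.1418]
191 195 [-0.0009, -0.0034] [0.4897 0.1384]
195 199 [-0.0006, -0.0035] [0.4891 0.1349]
199 203 [-0.0004, -0.0035] [0.4887 0.1314]
203 207 [-0.0001, -0.0035] [0.4886 0.1279]
207 211 [0.0001, -0.0035] [0.4887 0.1243]
211 215 [0.0004, -0.0035] [0.489  0.1208]
215 219 [0.0006, -0.0035] [0.4897 0.1174]
219 223 [0.0008, -0.0034] [0.4905 0.1139]
223 227 [0.0011, -0.0034] [0.4916 0.1106]
227 231 [0.0013, -0.0033] [0.4929 0.1073]
231 235 [0.0015, -0.0032] [0.4944 0.1041]
235 239 [0.0018, -0.0031] [0.4962 0.1011]
239 243 [0.002, -0.0029] [0.4982 0.0981]
```

```bash
python3 -m inch '[[0.0004,0,0,0],[-0.0031,-0.0017,0,0.0698],[-0.003,-0.0019,0,0.0698],[0,0,0,0]]'; python3 -m inch '[[-0.0029,-0.0021,0,0.0698],[0,0,0,0]]';cat > st.py <<'E'
from h import *
np.set_printoptions(precision=4,suppress=True)
S=[]
s=r.get_state(); q=s["orientation"]; psi=(2*np.arctan2(q[2],q[1])+np.pi/2)%(2*np.pi)
c,n=np.cos(psi),np.sin(psi); R=np.array([[c,-n],[n,c]])
ev=np.radians(4);Re=np.array([[np.cos(ev),-np.sin(ev)],[np.sin(ev),np.cos(ev)]])
print(s["ee_pos"],"psi",np.degrees(psi),"C err mm",1e3*(s["ee_pos"][:2]+R@[-.045,.023]-[.5391,.1278]),"F eye frame",Re.T@s["ft_force"][:2],s["ft_force"][2],"tq",s["wrist_torque"],"grip",s["grip_width"])
E
python3 st.py
```

```text
t: 10.3
ee_pos: [0.5106, 0.1696, 0.0825]
orientation: [-0.0, 0.861, 0.508, -0.0]
ft_force: [-0.6, -0.1, -1.1]
grip_width: 0.0138
finger_force: 35.0
t: 10.55
ee_pos: [0.5078, 0.1675, 0.0825]
orientation: [-0.0, 0.844, 0.537, 0.0]
ft_force: [-1.0, -1.0, -1.1]
grip_width: 0.0137
finger_force: 35.0
[0.5078 0.1675 0.0825] psi 154.96788045630055 C err mm [-0.275  -0.1416] F eye frame [-1.1004 -0.9498] -1.1424074827525788 tq [-0.0285 -0.0666 -0.0144] grip 0.013671793352465928
```

```bash
python3 -m inch '[[-0.0025,-0.0022,0,0.0698],[0,0,0,0]]'; python3 st.py;  python3 -m inch '[[-0.0025,-0.0024,0,0.0698],[0,0,0,0]]'; python3 st.py
```

```text
t: 10.8
ee_pos: [0.5053, 0.1653, 0.0825]
orientation: [0.0, 0.824, 0.566, 0.0]
ft_force: [-0.4, 0.1, -1.8]
grip_width: 0.014
finger_force: 35.0
[0.5053 0.1653 0.0825] psi 158.92590304578445 C err mm [-0.0317 -0.1003] F eye frame [-0.3934  0.1031] -1.7523699818981084 tq [-0.0166 -0.0592 -0.0154] grip 0.013996695746518873
t: 11.05
ee_pos: [0.5028, 0.1629, 0.0825]
orientation: [-0.0, 0.804, 0.594, 0.0]
ft_force: [0.1, 0.0, -2.2]
grip_width: 0.0137
finger_force: 35.0
[0.5028 0.1629 0.0825] psi 162.90213785731788 C err mm [-0.0334 -0.071 ] F eye frame [0.0782 0.0191] -2.1905074879549193 tq [ 0.0196 -0.031  -0.0071] grip 0.013690948171350395
```

```bash
python3 -m inch '[[0,0,-0.0005,0],[0,0,0,0]]'; python3 st.py;  python3 -m inch '[[-0.0024,-0.0026,0,0.0698],[-0.0022,-0.0028,0,0.0698],[0,0,0,0]]'; python3 st.py;  python3 -m inch '[[-0.002,-0.0029,0,0.0698],[0,0,0,0]]'; python3 st.py
```

```text
t: 11.3
ee_pos: [0.5029, 0.163, 0.0819]
orientation: [0.0, 0.804, 0.595, 0.0]
ft_force: [0.4, -0.8, -0.7]
grip_width: 0.0136
finger_force: 35.0
[0.5029 0.163  0.0819] psi 162.9866686108281 C err mm [0.1086 0.0776] F eye frame [ 0.3563 -0.8475] -0.6775121335148403 tq [ 0.0172 -0.0944 -0.0202] grip 0.013640274648132798
t: 11.68
ee_pos: [0.4981, 0.1575, 0.0819]
orientation: [-0.0, 0.76, 0.649, -0.0]
ft_force: [0.9, 0.1, -1.3]
grip_width: 0.0135
finger_force: 35.0
[0.4981 0.1575 0.0819] psi 170.99048111489856 C err mm [-0.1311 -0.0815] F eye frame [0.8869 0.0208] -1.2833009530152584 tq [-0.0545 -0.0583  0.0269] grip 0.01345071857431244
t: 11.92
ee_pos: [0.4962, 0.1547, 0.082]
orientation: [0.0, 0.738, 0.675, 0.0]
ft_force: [-0.4, 0.5, -2.2]
grip_width: 0.0138
finger_force: 35.0
[0.4962 0.1547 0.082 ] psi 174.9367077785116 C err mm [-0.0893 -0.0306] F eye frame [-0.3743  0.4929] -2.2014358163187193 tq [ 0.0035 -0.0544 -0.0082] grip 0.01378289491418565
```

```bash
python3 -m inch '[[-0.0018,-0.0031,0,0.0698],[-0.0016,-0.0032,0,0.0698],[-0.0013,-0.0033,0,0.0698],[0,0,0,0]]'; python3 st.py;  python3 -m inch '[[-0.0011,-0.0034,0,0.0698],[-0.0009,-0.0034,0,0.0698],[-0.0006,-0.0035,0,0.0698],[0,0,0,0]]'; python3 st.py;  python3 -m inch '[[-0.0004,-0.0035,0,0.0698],[-0.0001,-0.0035,0,0.0698],[0.0001,-0.0035,0,0.0698],[0,0,0,0]]'; python3 st.py
```

```text
t: 12.42
ee_pos: [0.4916, 0.145, 0.0819]
orientation: [0.0, 0.663, 0.748, 0.0]
ft_force: [0.7, -0.2, -1.6]
grip_width: 0.0137
finger_force: 35.0
[0.4916 0.145  0.0819] psi 186.89428987027753 C err mm [-0.1093 -0.1907] F eye frame [ 0.6686 -0.2028] -1.6260168030605455 tq [-0.0043 -0.0911  0.0286] grip 0.013718029494959523
t: 12.92
ee_pos: [0.489, 0.1348, 0.0819]
orientation: [0.0, 0.582, 0.813, 0.0]
ft_force: [-0.2, 0.2, -0.4]
grip_width: 0.014
finger_force: 35.0
[0.489  0.1348 0.0819] psi 198.87140758099696 C err mm [-0.104  -0.2415] F eye frame [-0.1622  0.1934] -0.43260387154227997 tq [ 0.0237 -0.18   -0.0243] grip 0.013993370377850518
t: 13.42
ee_pos: [0.4885, 0.1243, 0.0819]
orientation: [-0.0, 0.493, 0.87, 0.0]
ft_force: [0.0, -0.6, -1.4]
grip_width: 0.014
finger_force: 35.0
[0.4885 0.1243 0.0819] psi 210.86294400895696 C err mm [-0.1298 -0.1293] F eye frame [-0.0245 -0.5569] -1.4497451256904963 tq [ 0.038  -0.1046  0.0067] grip 0.013964325303108208
```

```bash
python3 -m inch '[[0.0005,-0.0034,0,0.0698],[0.0006,-0.0034,0,0.0698],[0.0008,-0.0034,0,0.0698],[0,0,0,0]]'; python3 st.py;  python3 -m inch '[[0.0011,-0.0034,0,0.0698],[0,0,0,0]]'; python3 st.py;  python3 -m inch '[[0.0013,-0.0032,0,0.0698],[0,0,0,0]]'; python3 st.py
```

```text
t: 13.92
ee_pos: [0.4904, 0.1141, 0.0819]
orientation: [0.0, 0.4, 0.917, 0.0]
ft_force: [-0.3, 0.0, -0.6]
grip_width: 0.0142
finger_force: 35.0
[0.4904 0.1141 0.0819] psi 222.85682203814312 C err mm [-0.037   0.0894] F eye frame [-0.2778  0.0658] -0.5553877221046015 tq [-0.021  -0.127  -0.0104] grip 0.014171237356071772
t: 14.18
ee_pos: [0.4915, 0.1107, 0.0819]
orientation: [0.0, 0.368, 0.93, 0.0]
ft_force: [0.7, -0.8, -0.5]
grip_width: 0.0139
finger_force: 35.0
[0.4915 0.1107 0.0819] psi 226.8562288844317 C err mm [-0.0399  0.0472] F eye frame [ 0.6439 -0.8768] -0.5375579909724493 tq [-0.0265 -0.1785 -0.0325] grip 0.013894868829857812
t: 14.42
ee_pos: [0.4928, 0.1075, 0.0819]
orientation: [0.0, 0.335, 0.942, 0.0]
ft_force: [0.4, 0.3, -1.0]
grip_width: 0.0139
finger_force: 35.0
[0.4928 0.1075 0.0819] psi 230.85695610988904 C err mm [-0.0775  0.1297] F eye frame [0.4689 0.2671] -1.0241918862749424 tq [ 0.0491 -0.1365 -0.024 ] grip 0.013920020584067154
```

```bash
python3 -m inch '[[0.0008,-0.0016,0,0.0349],[0,0,0,0]]'>/dev/null; python3 st.py;  python3 -m inch '[[0.0008,-0.0016,0,0.0349],[0,0,0,0]]'>/dev/null; python3 st.py;  python3 -m inch '[[0.0009,-0.0015,0,0.0349],[0,0,0,0]]'>/dev/null; python3 st.py
```

```text
[0.4935 0.106  0.0819] psi 232.87794572873204 C err mm [-0.0677  0.1858] F eye frame [ 0.3232 -0.2868] -0.29736211040425164 tq [ 0.0257 -0.1626 -0.0027] grip 0.013949551332906821
[0.4943 0.1043 0.0819] psi 234.91202498399167 C err mm [-0.0852  0.1152] F eye frame [0.1793 0.5367] -0.8878598018776834 tq [ 0.0318 -0.1685 -0.024 ] grip 0.013978990207797515
[0.4952 0.1028 0.0819] psi 236.92959829906656 C err mm [-0.0244  0.1551] F eye frame [-0.416   0.4339] 0.2929572073036649 tq [ 0.0228 -0.182  -0.0292] grip 0.013730931763699245
```

```bash
python3 -m inch '[[0.0009,-0.0015,0,0.0349],[0,0,0,0]]'>/dev/null; python3 st.py;  python3 -m inch '[[0.001,-0.0015,0,0.0349],[0,0,0,0]]'>/dev/null; python3 st.py
```

```text
[0.4962 0.1013 0.082 ] psi 238.94218523702813 C err mm [-0.0128  0.1712] F eye frame [-0.5518  1.0332] -0.8984047202497344 tq [-0.0294 -0.1685 -0.0334] grip 0.013577939515523604
[0.4972 0.0998 0.0819] psi 240.94745873235738 C err mm [0.0218 0.1367] F eye frame [ 0.6349 -1.2403] -1.4177327772679098 tq [ 0.0289 -0.2025 -0.0344] grip 0.013920298055224151
```

```bash
python3 -m inch '[[0.001,-0.0015,0,0.0349],[0,0,0,0]]'>/dev/null; python3 st.py;  python3 -m inch '[[0.0011,-0.0014,0,0.0349],[0,0,0,0]]'>/dev/null; python3 st.py
```

```text
[0.4982 0.0982 0.0819] psi 242.94744737008924 C err mm [0.0006 0.0493] F eye frame [0.603  0.2215] -1.2226749236794296 tq [ 0.0434 -0.2261  0.0473] grip 0.013681554613192818
[0.4992 0.0969 0.0819] psi 244.95651741249608 C err mm [0.0359 0.0871] F eye frame [-0.6464 -0.4466] -0.7506545611676574 tq [ 0.0441 -0.1707 -0.0041] grip 0.013534960641767907
```

```bash
python3 -m inch '[[0.0011,-0.0014,0,0.0349],[0,0,0,0]]'>/dev/null; python3 st.py;  python3 -m inch '[[0.0011,-0.0014,0,0.0349],[0,0,0,0]]'>/dev/null; python3 st.py
```

```text
[0.5004 0.0954 0.0819] psi 246.9551142154259 C err mm [0.0388 0.0268] F eye frame [-0.111  -0.4386] -0.4050072278622038 tq [-0.0839 -0.1572 -0.0196] grip 0.013574129222274453
[0.5015 0.094  0.0819] psi 248.9469292367572 C err mm [-0.0096 -0.1032] F eye frame [-0.2706 -2.0326] -0.805437895675567 tq [-0.3716 -0.1987 -0.1836] grip 0.01379528623486662
```

Contact is felt at ψ≈249° with about 2 N. I'll press further in small steps.

```bash
python3 -m inch '[[0.0012,-0.0011,0,0.0349],[0,0,0,0]]'>/dev/null; python3 st.py;  python3 -m inch '[[0.0012,-0.0012,0,0.0349],[0,0,0,0]]'>/dev/null; python3 st.py
```

```text
[0.5028 0.0928 0.0819] psi 251.04333016762698 C err mm [0.0606 0.0866] F eye frame [ 0.6224 -4.5368] -1.0032181866686343 tq [-0.6827 -0.3621 -0.3518] grip 0.01376743999433072
[0.5041 0.0915 0.082 ] psi 253.0235730185902 C err mm [0.1269 0.0616] F eye frame [ 0.7093 -5.0732] -1.4532973558371962 tq [-0.9204 -0.493  -0.5341] grip 0.01396131731332041
```

```bash
python3 -m inch '[[0.0009,-0.0009,0,0.0262],[0,0,0,0],[0,0,0,0]]'>/dev/null; python3 st.py;  python3 -m inch '[[0,0,0,0],[0,0,0,0],[0,0,0,0]]'>/dev/null; python3 st.py
```

```text
[0.5051 0.0906 0.082 ] psi 254.48548399715318 C err mm [0.1887 0.0147] F eye frame [ 3.675  -6.9491] -1.7214190465585961 tq [-1.1427 -0.6783 -0.6475] grip 0.01346036439344676
[0.5051 0.0906 0.082 ] psi 254.48717112523755 C err mm [0.1781 0.0251] F eye frame [ 2.7733 -5.958 ] -1.3491232765344812 tq [-1.1511 -0.6326 -0.6288] grip 0.013969094094349526
```

The plunger held at about 6–7 N for over 0.5 s. I'll ease back, set the grip on the lid and open.

```bash
python3 -m inch '[[-0.0009,0.0009,0,-0.0262],[-0.0012,0.0012,0,-0.0349],[-0.0012,0.0012,0,-0.0349],[0,0,-0.0005,0],[0,0,-0.0005,0],[0,0,0,0]]'>/dev/null; python3 st.py
```

```text
[0.5015 0.0942 0.0819] psi 249.04429381893826 C err mm [-0.067   0.2136] F eye frame [-9.2448 -1.6809] 23.731193437435923 tq [-0.5172  1.3648 -0.3148] grip 0.013716834361291048
```

```bash
python3 -m inch '[[0,0,0.0009,0],[0,0,0,0]]'; python3 st.py; python3 -m inch '[[0,0,0,0],[0,0,0,0],[0,0,0,0],[0,0,0,0],[0,0,0,0]]' 0; python3 st.py
```

```text
t: 18.92
ee_pos: [0.5015, 0.0941, 0.0819]
orientation: [0.0, 0.182, 0.983, 0.0]
ft_force: [-1.4, -2.9, 4.2]
grip_width: 0.0138
finger_force: 35.0
[0.5015 0.0941 0.0819] psi 249.05498245807289 C err mm [-0.0656  0.1512] F eye frame [-1.5609 -2.7793] 4.181822921157917 tq [-0.3142  0.0383 -0.237 ] grip 0.01379333462633696
t: 19.55
ee_pos: [0.5014, 0.0942, 0.0818]
orientation: [-0.0, 0.182, 0.983, 0.0]
ft_force: [-0.3, -0.1, 0.6]
grip_width: 0.0458
finger_force: 0.0
[0.5014 0.0942 0.0818] psi 249.05499867682076 C err mm [-0.0914  0.1609] F eye frame [-0.2844 -0.0491] 0.6359297740606251 tq [ 0.0926 -0.0721 -0.0458] grip 0.045833980531347074
```

Released. I'll rise straight up, back off to the side and check.

```bash
python3 -m inch '[[0,0,0.01,0],[0,0,0.03,0],[0,0,0.04,0],[0,0,0.04,0],[0,-0.05,0.02,0],[0,-0.06,0,0],[0,-0.06,0,0],[0,-0.06,0,0],[0,0,0,0]]'
python3 - <<'E'
from h import *
np.set_printoptions(precision=4,suppress=True)
t=shot("top"); s=shot("scene")
M=optics.cut_out("pin",t); print([(d["confidence"],np.round(d["box"])) for d in M])
psi=np.radians(249); T=[.5014,.0942]
for d in M:
    if 200<d["box"][0]<280:
        q=fitpin(t,d["region"],[*T,psi],.06); print(q.x,np.degrees(q.x[2]),q.fun); c,n=np.cos(q.x[2]),np.sin(q.x[2]); print(q.x[0]-.045*c-.023*n,q.x[1]-.045*n+.023*c)
a=t["pixels"][190:290,180:280,::-1]; b=s["pixels"][190:290,205:325,::-1]
cv2.imwrite("pics/end.png",np.hstack([cv2.resize(a,(400,400),interpolation=cv2.INTER_CUBIC),cv2.resize(b,(400,400),interpolation=cv2.INTER_CUBIC)]))
E
```

```text
t: 20.68
ee_pos: [0.5014, -0.1391, 0.2227]
orientation: [0.0, 0.184, 0.983, -0.0]
ft_force: [-0.4, 0.0, 0.6]
grip_width: 0.0457
finger_force: 0.0
[(0.8, array([324., 273.,  18.,  49.])), (0.62, array([238., 241.,  17.,  50.]))]
[0.5019 0.0919 4.33  ] 248.08791486208384 0.2543875575065613
0.5399994529549323 0.12502126794180193
```

View pics/end.png

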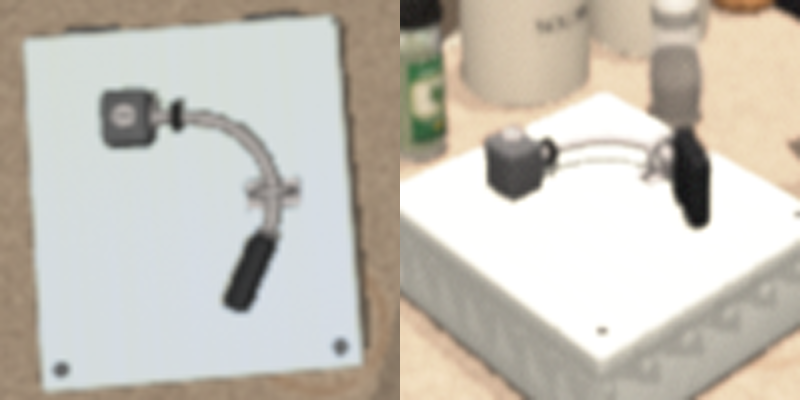

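The pin is threaded through the eye at (272,190) in the crop, its tip is at the plunger at (180,115), and its grip lies flat on the lid.

```bash
python3 -c "
from station import r
print(r.hand_in())"
```

```text
the job is handed in; nothing more can be done
None
```

The job is handed in: the pin is threaded through the eye, it pressed the plunger at about 6–7 N (wrist reading) for over half a second, and it now lies released with its grip flat on the lid; the hand-in returned no verdict.

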